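# Open the spring-loaded sample canister

## Robot

A 7-joint arm with a two-finger parallel gripper is mounted at the origin on the work surface. World frame = base frame: x ahead of the robot, y to its left, z up, the work surface at z = 0. Lengths are in m, angles in rad, forces in N, time in s.
With the tool pointing down it reaches from about 0.425 to 0.925 m from the base axis. Payload 6.8 kg.
Tool frame: the origin (TCP) lies on the centre line of the jaws, within the pads' length; the fingertips stand 19 mm ahead of it and the grasp point (between the pads) is the TCP (tcp_to_tips is the distance from the TCP to the fingertips, in m); x points along the fingers, y is the direction in which the jaws open and shut, and the axes are right-handed (so a half turn about x gives the same grasp; the last joint's range is limited). The gripper opens to 85 mm and grips with 20 to 120 N. Pads are 22 mm wide; open, the fingers measure 114 mm over their backs; the gripper's body (76 mm by 85 mm) begins 54 mm behind the grasp point. The pads swing forward as they close: fully open they stand 13 mm farther back than shut.
Start: joints at [1.163, 0.477, 0.022, 1.555, -0.011, 1.109, -0.083], TCP at [0.199, -0.645, 0.25] pointing down, gripper open.
Joint ranges: [-2.96, 2.96], [-0.34, 2.1], [-1.41, 1.46], [0.24, 2.44], [-1.37, 4.51], [0.17, 1.92], [-2.96, 2.96]. Speed limits (rad/s): [2.39, 2.39, 3.14, 3.14, 3.14, 3.14, 3.14].

## Interface

Orientations are given as a unit quaternion [w, x, y, z].
In Python, from station import get_obs, read_camera, hand_in, spot_in, cut_out, tcp_to_tips gives the robot as it stands.
- The arm moves only by the shell command python3 -m jog 'ROWS' [FORCE]. ROWS is JSON, a list of rows, each an object of numbers: "gripper": the closure, from 0 (fully open) to 1 (shut); "dx", "dy", "dz": the shift along the world's x, y, z in m; "rx", "ry", "rz": the turn, a rotation vector about the world's x, y, z in degrees. In form: [{"gripper": .., "dx": .., "dy": .., "dz": .., "rx": .., "ry": .., "rz": ..}, ...]. A call has 1 to 10 rows; each row is the pose to reach, as a shift and turn from the pose commanded when the call began; what a row does not reach only later rows make up. A row lasts 1/10 s, in which the tool goes at most 50 mm and 8.59 degrees, less where a joint would pass 70% of its speed; a pose out of reach is approached as far as the arm can. A call with a gripper value outside its range is refused whole. The fingers move at their own pace and stop on an object; FORCE is the grip in N (left out, the last holds). Time passes only in rows, so rows that repeat a pose let the fingers close. It gives the time, the measured TCP pose, the force and the opening at its end, in the units of the state.
- get_obs(): the state, without advancing time (a new reading comes with each control period).
- read_camera(name): name is "scene" or "top" or "wrist"; returns a dict with "pixels" (420x560x3 uint8, blue, green, red), "range_z" (420x560 float32, m along the optical axis (not along the pixel's ray), 0 where there is no reading), "camera_matrix" (3x3 intrinsics, pixels), "cam_to_world" (4x4, takes a point from camera to world coordinates). Camera axes: x right, y down, z forward; pixel columns grow to the right and rows downward; lengths in m; the calibration is good to about 2 mm. A picture is of the moment at which its call begins.
- hand_in(): hands the job in, once; it reports no verdict.
Trained networks look in the newest picture that a camera, given by its name, has taken for a name from the list of things; names that differ only in an ending like _2 or _b are one class to them, and where a whole thing is asked for, a point or a joint stands for the part that bears it (a point fixed in the world has none). Each returns a list of dicts, best first, with "conf" (0 to 1); they miss things now and then, are a little off and sometimes report something else, mostly with a low value. They report only what shows in the picture. A call takes as long as a camera call.
- spot_in(camera, label): "box" ([centre column, centre row, width, height] in pixels, round what is visible of it).
- cut_out(camera, label): "mask" (420x560 bool, what is visible of it) and "box" ([centre column, centre row, width, height] in pixels, round what is visible of it).
The state is a dict: "t": time; "q": joint angles; "joint_vel": joint speeds; "joint_torque": joint torques, N m; "eef_pos": TCP position; "tool_rot": TCP orientation; "contact_force": force on the tool from outside, world axes, zero at the start; "torque": the same for the moment, N m; "gripper_width": opening from 0.0 (shut) to 1.0 (fully open).
Only numpy, scipy, OpenCV 4.12 (cv2) and the standard library are available. Lean on these libraries where they do the work, as an engineer would, in place of code of your own. Each camera call takes 0.05 s, during which the arm holds its last target. There are 200 camera calls.

## Task

Unscrew the tall grey cap from the sample canister bolted to the table, turning it anticlockwise and following it up without forcing it; keep hold of it as it comes free, because a spring pushes it off. Then set the cap down gently, upright as it was, on the floor of the empty white tray and let go. Leave the other things on the table where they are.

Things in the scene. Friction and masses are not known exactly. Their poses are not given: they have to be found in the camera images.
- cap_mid (a point): centre (half-way up, on the axis) of the screw cap: a ribbed round grey plastic cap, 56 mm in diameter and 49 mm tall, about 90 g, z up along its axis. Grip it across its diameter near the top, at any yaw, with about 30 N. Pull and push only lightly: more than about 20 N of pull or of sideways load on the thread or ledge damages them.
- canister: sample canister of bare aluminium, fixed to the table: foot plate 130 mm square and 10 mm thick, round body 92 mm in diameter up to the shoulder, 85 mm up; its neck, 39 mm thick and hidden in the cap, reaches 114 mm up. Origin at the centre of the foot's underside, z up. A spring-loaded white disc in the neck pushes the cap up all the time, with 5 N when it is screwed down and 2.5 N at the ledge.
- thread (a point): point on the neck's axis at the shoulder, 85 mm above the table. Right-handed thread: the cap rises 12 mm per anticlockwise turn (seen from above) and stays where it is left while threaded. After 0.8 to 1.1 turns the thread runs out and the spring steps the cap up by about 5 mm against a level safety ledge, the cap's middle then 44 mm above this point: not free yet.
- ledge (a point): point on the neck's axis at the ledge's underside. Turn on anticlockwise, level, with a light pull up (a few N): within 0.45 turn more, two pins in the cap meet two slots in the ledge, 34 degrees wide, unseen and differently placed each time. The pull then vanishes and the cap rises freely: stop turning at once (the slot's end is a hard stop) and lift straight; clear 8 mm higher.
- disc (a point): centre of the top of the spring-loaded white disc, 30 mm in diameter. It follows the cap up to 151 mm above the table, so lift the cap's underside above 157 mm before moving sideways.
- tray: empty white open tray, loose on the table: 160 mm (x) by 200 mm (y) outside, 30 mm high, walls and floor 4 mm thick; origin at the centre of its underside.
- sherd: bystander: flat brown potsherd, about 80 by 60 mm, 11 mm thick; origin at the underside. Leave it alone.
- jar: bystander: small closed jar, 52 mm in diameter, 70 mm tall; origin at the centre of its underside. Leave it alone.
- brush: bystander: brush lying on the table; origin at its underside. Leave it alone.

How it is judged:
By the outcome, as a careful person would: the job done as asked, in the order asked, and still so for the second after the job is handed in, with the robot touching nothing.
It also fails if it takes over 72 s, if anything falls off the work surface, if the arm or the gripper's body presses on something with over 40 N, if the wrist force passes 120 N, or if a joint passes its speed limit or range.

## Working session

There is one attempt and no reset: what is moved stays moved. The work goes in short steps, Python scripts to look and compute and a shell command to move; the robot and the scene stay as the last step left them, time stands still between calls to the robot, and variables do not carry over. Pictures are saved under pics/ and viewed, about 8 in all and at most 12, crops included, and the job is handed in when it is done.

```bash
mkdir -p pics
cat > h.py <<'E'
import numpy as np, cv2
from station import *
def world(c,m):
    v,u=np.nonzero(m&(c["range_z"]>0)); z=c["range_z"][v,u]; K=c["camera_matrix"]
    p=np.c_[(u-K[0,2])/K[0,0]*z,(v-K[1,2])/K[1,1]*z,z,np.ones_like(z)]
    return (p@np.array(c["cam_to_world"]).T)[:,:3]
E
python3 - <<'E'
from h import *
for n in ["top","scene"]:
    c=read_camera(n); cv2.imwrite(f"pics/{n}.png",c["pixels"])
    for l in ["cap_mid","canister","tray","jar","sherd","brush"]:
        for d in cut_out(n,l)[:2]:
            P=world(c,d["mask"])
            print(n,l,round(d["conf"],2),np.round(d["box"]),len(P), np.round(np.percentile(P,[2,50,98],axis=0),3).tolist() if len(P) else "")
o=get_obs();print(o, tcp_to_tips)
E
```

```text
top cap_mid 0.65 [391. 261.  42.  33.] 1151 [[0.508, -0.229, 0.096], [0.534, -0.199, 0.136], [0.558, -0.176, 0.139]]
top canister 0.9 [379. 262.  97.  99.] 3773 [[0.459, -0.278, 0.006], [0.537, -0.184, 0.011], [0.609, -0.129, 0.086]]
top canister 0.22 [272. 133.  24. 110.] 1749 [[0.677, -0.027, -0.0], [0.749, -0.006, 0.018], [0.868, 0.012, 0.022]]
top tray 0.85 [185. 295. 128. 112.] 10144 [[0.399, 0.051, 0.001], [0.482, 0.152, 0.004], [0.567, 0.25, 0.031]]
top jar 0.38 [183. 293. 124. 105.] 10102 [[0.4, 0.051, 0.001], [0.482, 0.152, 0.004], [0.566, 0.251, 0.031]]
top sherd 0.66 [202. 141.  35.  44.] 948 [[0.729, 0.089, -0.0], [0.761, 0.117, 0.011], [0.803, 0.149, 0.014]]
top brush 0.8 [270. 136.  24. 109.] 1621 [[0.677, -0.025, 0.012], [0.746, -0.006, 0.018], [0.864, 0.012, 0.022]]
top brush 0.33 [186. 293. 128. 105.] 10146 [[0.399, 0.051, 0.001], [0.481, 0.152, 0.004], [0.566, 0.251, 0.031]]
scene cap_mid 0.61 [208. 143.  26.  34.] 713 [[0.509, -0.227, 0.091], [0.544, -0.195, 0.132], [0.562, -0.175, 0.137]]
scene canister 0.56 [216. 172.  59.  52.] 2273 [[0.466, -0.271, 0.002], [0.5
[... 487 characters left out ...]
, 0.02]]
{'t': 0.7, 'q': array([ 1.1628832 ,  0.4769562 ,  0.02239317,  1.55538281, -0.01151361,
        1.10929342, -0.08308528]), 'joint_vel': array([-0.00078977, -0.00126144, -0.00012989, -0.00119893,  0.00206663,
        0.00241558, -0.00060551]), 'joint_torque': array([ 2.98215673e-04, -5.96163440e+01,  1.60635553e+00, -2.81497014e+01,
        1.25498918e-02,  1.70516756e-03, -6.09236267e-06]), 'eef_pos': array([ 0.1993788 , -0.64491161,  0.25034444]), 'tool_rot': array([ 0.1056293 ,  0.6991945 ,  0.10557314, -0.69915936]), 'contact_force': array([-0.26550878,  0.12357337, -0.75773469]), 'torque': array([-0.01552191, -0.01201297, -0.00049567]), 'gripper_width': 1.0018529435209182} 0.019
```

View pics/top.png

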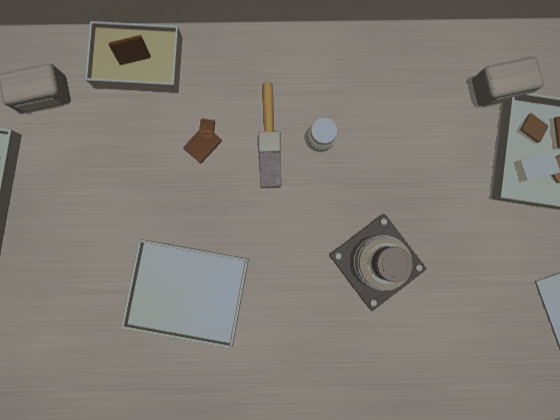

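View pics/scene.png

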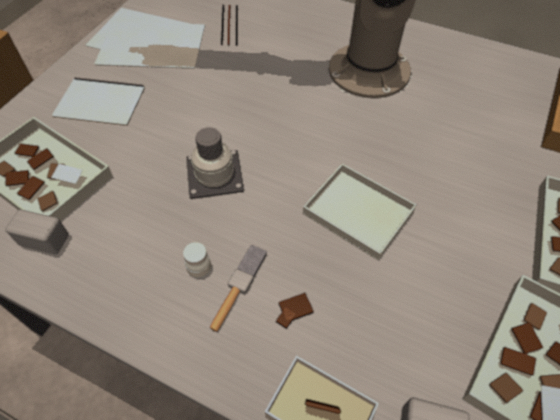

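The top view shows the canister at (379,262) with the cap top at (395,264), and the empty white tray at (185,293). The scene view agrees. Next I refine the axis and the tray yaw.

Run:
```python
from h import *
from scipy.spatial.transform import Rotation as R
for n in ["top","scene"]:
    c=read_camera(n)
    P=world(c,np.ones((420,560),bool))
    near=np.hypot(P[:,0]-.534,P[:,1]+.203)<.05
    for a,b in [(.128,.15),(.078,.09)]:
        S=P[near&(P[:,2]>a)&(P[:,2]<b)]
        (x,y),r=cv2.minEnclosingCircle(S[:,:2].astype(np.float32))
        print(n,a,len(S),"circ",round(x,4),round(y,4),round(r,4),"mean",S.mean(0).round(4),"zmed",np.median(S[:,2]).round(4))
    d=cut_out(n,"tray")[0]; T=world(c,d["mask"]); T=T[(T[:,2]>.022)&(T[:,2]<.036)]
    print(n,"tray",cv2.minAreaRect(T[:,:2].astype(np.float32)))
w,x,y,z=get_obs()["tool_rot"]
print(R.from_quat([x,y,z,w]).as_matrix().round(3))
```

```text
top 0.128 1006 circ 0.5334 -0.2039 0.0292 mean [ 0.5338 -0.2029  0.1359] zmed 0.1361
top 0.078 673 circ 0.5346 -0.204 0.0438 mean [ 0.5361 -0.1893  0.0826] zmed 0.0829
top tray ((0.4837978184223175, 0.14898772537708282), (0.20050016045570374, 0.16043666005134583), 78.75821685791016)
scene 0.128 415 circ 0.5336 -0.202 0.0297 mean [ 0.536  -0.2014  0.1338] zmed 0.1341
scene 0.078 301 circ 0.5376 -0.2011 0.0413 mean [ 0.5493 -0.1914  0.0822] zmed 0.082
scene tray ((0.48553091287612915, 0.14949706196784973), (0.20039090514183044, 0.1615593582391739), 78.84437561035156)
[[ 0.     0.295 -0.955]
 [-0.    -0.955 -0.295]
 [-1.     0.    -0.   ]]
```

```bash
python3 -m jog '[{"gripper":0,"dx":0.03,"dy":0.04},{"gripper":0,"dx":0.055,"dy":0.075},{"gripper":0,"dx":0.085,"dy":0.11},{"gripper":0,"dx":0.11,"dy":0.147},{"gripper":0,"dx":0.14,"dy":0.185},{"gripper":0,"dx":0.167,"dy":0.221},{"gripper":0,"dx":0.195,"dy":0.258},{"gripper":0,"dx":0.223,"dy":0.295},{"gripper":0,"dx":0.251,"dy":0.331},{"gripper":0,"dx":0.279,"dy":0.368}]' 30
python3 -m jog '[{"gripper":0,"dx":0.026,"dy":0.034,"rz":-8},{"gripper":0,"dx":0.045,"dy":0.06,"rz":-16},{"gripper":0,"dx":0.0555,"dy":0.074,"rz":-20},{"gripper":0,"dx":0.0555,"dy":0.074,"rz":-20},{"gripper":0,"dx":0.0555,"dy":0.074,"rz":-20}]'
python3 - <<'E'
from h import *
o=get_obs();print(o["t"],o["q"].round(3),o["eef_pos"].round(4),o["contact_force"],o["torque"])
c=read_camera("wrist");cv2.imwrite("pics/w1.png",c["pixels"])
P=world(c,np.ones((420,560),bool));near=np.hypot(P[:,0]-.534,P[:,1]+.203)<.05
S=P[near&(P[:,2]>.128)&(P[:,2]<.15)]
if len(S):print(cv2.minEnclosingCircle(S[:,:2].astype(np.float32)),S.mean(0),len(S))
E
```

```text
0.9 [ 1.163  0.477  0.022  1.555 -0.011  1.109 -0.083] [ 0.1993 -0.6449  0.2503] [ 0.00322217 -0.19868075 -0.22359226] [-0.0110167   0.03292824 -0.00988492]$[0]: bad value
$[0]: bad value
```

View pics/w1.png

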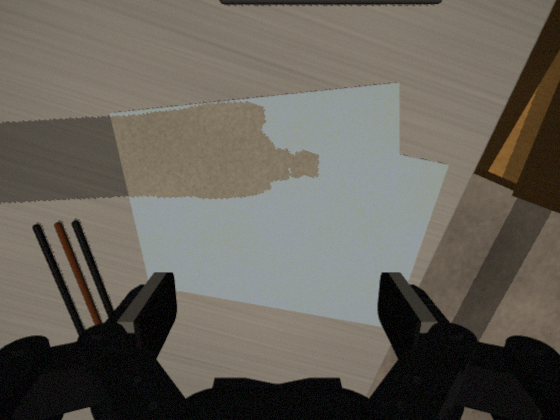

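The wrist view shows only paper, so the arm did not move: the rows were refused. Each row probably needs every key.

```bash
python3 -m jog '[{"gripper":0,"dx":0.03,"dy":0.04,"dz":0,"rx":0,"ry":0,"rz":0},{"gripper":0,"dx":0.055,"dy":0.075,"dz":0,"rx":0,"ry":0,"rz":0},{"gripper":0,"dx":0.085,"dy":0.11,"dz":0,"rx":0,"ry":0,"rz":0},{"gripper":0,"dx":0.11,"dy":0.147,"dz":0,"rx":0,"ry":0,"rz":0},{"gripper":0,"dx":0.14,"dy":0.185,"dz":0,"rx":0,"ry":0,"rz":0},{"gripper":0,"dx":0.167,"dy":0.221,"dz":0,"rx":0,"ry":0,"rz":0},{"gripper":0,"dx":0.195,"dy":0.258,"dz":0,"rx":0,"ry":0,"rz":0},{"gripper":0,"dx":0.223,"dy":0.295,"dz":0,"rx":0,"ry":0,"rz":0},{"gripper":0,"dx":0.251,"dy":0.331,"dz":0,"rx":0,"ry":0,"rz":0},{"gripper":0,"dx":0.279,"dy":0.368,"dz":0,"rx":0,"ry":0,"rz":0}]' 30
```

```text
t: 1.95
eef_pos: [0.4793, -0.2755, 0.2506]
tool_rot: [0.106, 0.699, 0.105, -0.699]
contact_force: [1.0, -0.7, 0.9]
gripper_width: 1.0
```

```bash
python3 -m jog '[{"gripper":0,"dx":0.026,"dy":0.034,"dz":0,"rx":0,"ry":0,"rz":-8},{"gripper":0,"dx":0.045,"dy":0.06,"dz":0,"rx":0,"ry":0,"rz":-16},{"gripper":0,"dx":0.0555,"dy":0.074,"dz":0,"rx":0,"ry":0,"rz":-20},{"gripper":0,"dx":0.0555,"dy":0.074,"dz":0,"rx":0,"ry":0,"rz":-20},{"gripper":0,"dx":0.0555,"dy":0.074,"dz":0,"rx":0,"ry":0,"rz":-20}]'
python3 - <<'E'
from h import *
o=get_obs();print(o["t"],o["q"].round(3),o["eef_pos"].round(4),o["contact_force"],o["torque"])
c=read_camera("wrist");cv2.imwrite("pics/w2.png",c["pixels"])
P=world(c,np.ones((420,560),bool));near=np.hypot(P[:,0]-.534,P[:,1]+.203)<.05
S=P[near&(P[:,2]>.128)&(P[:,2]<.15)]
if len(S):print(cv2.minEnclosingCircle(S[:,:2].astype(np.float32)),S.mean(0),len(S))
E
```

```text
t: 2.45
eef_pos: [0.5335, -0.2034, 0.2503]
tool_rot: [0.017, -0.707, 0.017, 0.707]
contact_force: [-0.1, -0.8, 1.3]
gripper_width: 0.999
2.45 [ 0.378  0.313 -0.153  1.801  0.055  1.032 -1.414] [ 0.5335 -0.2034  0.2503] [-0.14540767 -0.76912212  1.2577496 ] [-0.01969122  0.00260876  0.01579535]
((0.5306546688079834, -0.2044251263141632), 0.029491053894162178) [ 0.53272149 -0.20462397  0.13571656] 4594
```

View pics/w2.png

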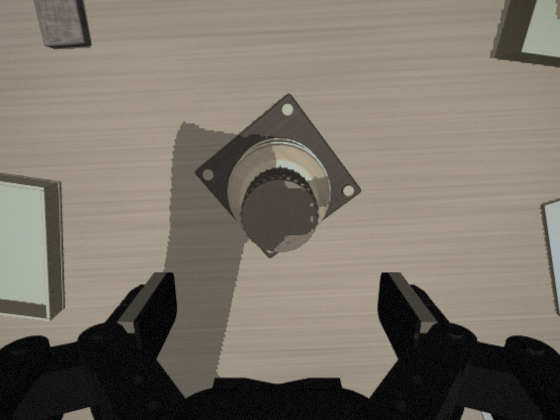

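The wrist view has the cap centred at (280,212). All three cameras agree on an axis near (0.533, -0.2035), and the TCP is above it. An increase in q7 is anticlockwise, so I wind back clockwise while descending.

```bash
python3 -m jog '[{"gripper":0,"dx":0,"dy":0,"dz":-0.01,"rx":0,"ry":0,"rz":-8.5},{"gripper":0,"dx":0,"dy":0,"dz":-0.025,"rx":0,"ry":0,"rz":-17},{"gripper":0,"dx":0,"dy":0,"dz":-0.04,"rx":0,"ry":0,"rz":-25.5},{"gripper":0,"dx":0,"dy":0,"dz":-0.055,"rx":0,"ry":0,"rz":-34},{"gripper":0,"dx":0,"dy":0,"dz":-0.07,"rx":0,"ry":0,"rz":-42.5},{"gripper":0,"dx":0,"dy":0,"dz":-0.085,"rx":0,"ry":0,"rz":-51},{"gripper":0,"dx":0,"dy":0,"dz":-0.1,"rx":0,"ry":0,"rz":-59.5},{"gripper":0,"dx":0,"dy":0,"dz":-0.115,"rx":0,"ry":0,"rz":-68},{"gripper":0,"dx":0,"dy":0,"dz":-0.125,"rx":0,"ry":0,"rz":-76.5},{"gripper":0,"dx":0,"dy":0,"dz":-0.129,"rx":0,"ry":0,"rz":-84}]'
python3 -m jog '[{"gripper":0.2,"dx":0,"dy":0,"dz":0,"rx":0,"ry":0,"rz":0},{"gripper":0.3,"dx":0,"dy":0,"dz":0,"rx":0,"ry":0,"rz":0},{"gripper":1,"dx":0,"dy":0,"dz":0,"rx":0,"ry":0,"rz":0},{"gripper":1,"dx":0,"dy":0,"dz":0,"rx":0,"ry":0,"rz":0},{"gripper":1,"dx":0,"dy":0,"dz":0,"rx":0,"ry":0,"rz":0},{"gripper":1,"dx":0,"dy":0,"dz":0,"rx":0,"ry":0,"rz":0}]' 30
python3 -c "
from h import *
o=get_obs();print(o['t'],o['q'].round(3),o['eef_pos'].round(4),o['contact_force'],o['torque'])"
```

```text
t: 3.5
eef_pos: [0.5322, -0.2048, 0.1203]
tool_rot: [0.487, -0.511, 0.488, 0.512]
contact_force: [-0.1, 0.9, 1.1]
gripper_width: 1.001
t: 4.1
eef_pos: [0.5332, -0.204, 0.1217]
tool_rot: [-0.486, 0.514, -0.486, -0.514]
contact_force: [-5.6, -3.1, 4.7]
gripper_width: 0.646
4.1 [ 0.143  0.465  0.145  1.926 -0.093  0.757 -2.747] [ 0.5332 -0.204   0.1217] [-5.56283514 -3.11618986  4.69578163] [-0.6514222   1.1520219   0.03089423]
```

Gripped: the opening is about 55 mm. First 34° with the side and down load relieved slightly.

```bash
python3 -m jog '[{"gripper":1,"dx":-0.0003,"dy":-0.0002,"dz":0.0004,"rx":0,"ry":0,"rz":4},{"gripper":1,"dx":-0.0003,"dy":-0.0002,"dz":0.0008,"rx":0,"ry":0,"rz":12},{"gripper":1,"dx":-0.0003,"dy":-0.0002,"dz":0.0011,"rx":0,"ry":0,"rz":20},{"gripper":1,"dx":-0.0003,"dy":-0.0002,"dz":0.0013,"rx":0,"ry":0,"rz":28},{"gripper":1,"dx":-0.0003,"dy":-0.0002,"dz":0.0015,"rx":0,"ry":0,"rz":34}]'
python3 -c "
from h import *
o=get_obs();print(o['t'],o['q'].round(3),o['eef_pos'].round(4),o['contact_force'],o['torque'])"
```

```text
t: 4.6
eef_pos: [0.5324, -0.2034, 0.1227]
tool_rot: [0.313, -0.633, 0.313, 0.635]
contact_force: [-4.8, -2.0, 3.1]
gripper_width: 0.647
4.6 [ 0.258  0.461 -0.004  1.918  0.003  0.765 -2.235] [ 0.5324 -0.2034  0.1227] [-4.82392734 -2.02938792  3.13848012] [-0.4070308  1.0917739 -0.0479545]
```

```bash
python3 -m jog '[{"gripper":1,"dx":-0.0005,"dy":-0.0002,"dz":0.0005,"rx":0,"ry":0,"rz":8},{"gripper":1,"dx":-0.0005,"dy":-0.0002,"dz":0.0008,"rx":0,"ry":0,"rz":16},{"gripper":1,"dx":-0.0005,"dy":-0.0002,"dz":0.0011,"rx":0,"ry":0,"rz":24},{"gripper":1,"dx":-0.0005,"dy":-0.0002,"dz":0.0013,"rx":0,"ry":0,"rz":32},{"gripper":1,"dx":-0.0005,"dy":-0.0002,"dz":0.0016,"rx":0,"ry":0,"rz":40},{"gripper":1,"dx":-0.0005,"dy":-0.0002,"dz":0.0019,"rx":0,"ry":0,"rz":48},{"gripper":1,"dx":-0.0005,"dy":-0.0002,"dz":0.0021,"rx":0,"ry":0,"rz":56},{"gripper":1,"dx":-0.0005,"dy":-0.0002,"dz":0.0024,"rx":0,"ry":0,"rz":64},{"gripper":1,"dx":-0.0005,"dy":-0.0002,"dz":0.0027,"rx":0,"ry":0,"rz":72},{"gripper":1,"dx":-0.0005,"dy":-0.0002,"dz":0.003,"rx":0,"ry":0,"rz":80}]'
python3 -c "
from h import *
o=get_obs();print(o['t'],o['q'].round(3),o['eef_pos'].round(4),o['contact_force'],o['torque'])"
```

```text
t: 5.6
eef_pos: [0.5322, -0.2043, 0.1258]
tool_rot: [-0.168, -0.686, -0.168, 0.687]
contact_force: [-4.6, -3.2, 1.8]
gripper_width: 0.642
5.6 [ 0.521  0.479 -0.338  1.898  0.216  0.801 -1.025] [ 0.5322 -0.2043  0.1258] [-4.59132799 -3.17716995  1.81145374] [-0.64828037  0.84400745 -0.13165949]
```

```bash
python3 -m jog '[{"gripper":1,"dx":-0.0003,"dy":-0.0002,"dz":0.0003,"rx":0,"ry":0,"rz":8},{"gripper":1,"dx":-0.0003,"dy":-0.0002,"dz":0.0006,"rx":0,"ry":0,"rz":16},{"gripper":1,"dx":-0.0003,"dy":-0.0002,"dz":0.0009,"rx":0,"ry":0,"rz":24},{"gripper":1,"dx":-0.0003,"dy":-0.0002,"dz":0.0011,"rx":0,"ry":0,"rz":32},{"gripper":1,"dx":-0.0003,"dy":-0.0002,"dz":0.0014,"rx":0,"ry":0,"rz":40},{"gripper":1,"dx":-0.0003,"dy":-0.0002,"dz":0.0017,"rx":0,"ry":0,"rz":48},{"gripper":1,"dx":-0.0003,"dy":-0.0002,"dz":0.0019,"rx":0,"ry":0,"rz":56},{"gripper":1,"dx":-0.0003,"dy":-0.0002,"dz":0.0022,"rx":0,"ry":0,"rz":64},{"gripper":1,"dx":-0.0003,"dy":-0.0002,"dz":0.0025,"rx":0,"ry":0,"rz":72},{"gripper":1,"dx":-0.0003,"dy":-0.0002,"dz":0.0028,"rx":0,"ry":0,"rz":80}]'
python3 -c "
from h import *
o=get_obs();print(o['t'],o['q'].round(3),o['eef_pos'].round(4),o['contact_force'],o['torque'])"
```

```text
t: 6.6
eef_pos: [0.5324, -0.2045, 0.1286]
tool_rot: [0.57, 0.418, 0.57, -0.419]
contact_force: [-2.9, -2.6, -0.6]
gripper_width: 0.648
6.6 [ 0.767  0.54  -0.666  1.88   0.43   0.869  0.191] [ 0.5324 -0.2045  0.1286] [-2.92440289 -2.58443317 -0.62588368] [-0.55987106  0.50896708 -0.12567362]
```

```bash
python3 -m jog '[{"gripper":1,"dx":-0.0002,"dy":-0.0002,"dz":0.0003,"rx":0,"ry":0,"rz":8},{"gripper":1,"dx":-0.0002,"dy":-0.0002,"dz":0.0006,"rx":0,"ry":0,"rz":16},{"gripper":1,"dx":-0.0002,"dy":-0.0002,"dz":0.0009,"rx":0,"ry":0,"rz":24},{"gripper":1,"dx":-0.0002,"dy":-0.0002,"dz":0.0011,"rx":0,"ry":0,"rz":32},{"gripper":1,"dx":-0.0002,"dy":-0.0002,"dz":0.0014,"rx":0,"ry":0,"rz":40},{"gripper":1,"dx":-0.0002,"dy":-0.0002,"dz":0.0017,"rx":0,"ry":0,"rz":48},{"gripper":1,"dx":-0.0002,"dy":-0.0002,"dz":0.0018,"rx":0,"ry":0,"rz":54},{"gripper":1,"dx":-0.0002,"dy":-0.0002,"dz":0.0018,"rx":0,"ry":0,"rz":54}]'
python3 - <<'E'
from h import *
o=get_obs();print(o['t'],o['q'].round(3),o['eef_pos'].round(4),o['contact_force'],o['torque'])
for n in ["top","scene"]:
    c=read_camera(n);x,y=(395,255) if n=="top" else (208,143);cv2.imwrite(f"pics/{n}2.png",cv2.resize(c["pixels"][y-75:y+75,x-100:x+100],None,fx=4,fy=4))
E
```

```text
t: 7.4
eef_pos: [0.5327, -0.2041, 0.1304]
tool_rot: [0.698, 0.116, 0.697, -0.115]
contact_force: [-0.2, -1.4, -0.3]
gripper_width: 0.65
7.4 [ 0.916  0.611 -0.882  1.869  0.58   0.94   1.007] [ 0.5327 -0.2041  0.1304] [-0.19954215 -1.35147997 -0.29789556] [-0.40649348  0.15300757  0.04960056]
```

View pics/scene2.png

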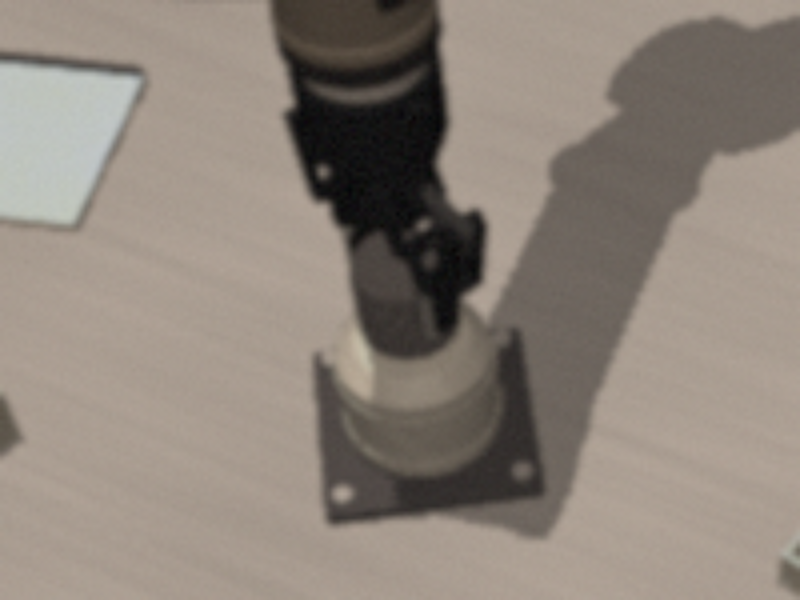

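The crop shows the cap held between the pads at (400,290), level above the shoulder. It has turned 248° and risen about 8.5 mm, so it is still threaded. I let go, wind back and regrip.

```bash
python3 -m jog '[{"gripper":0,"dx":0,"dy":0,"dz":0,"rx":0,"ry":0,"rz":0},{"gripper":0,"dx":0,"dy":0,"dz":0,"rx":0,"ry":0,"rz":0},{"gripper":0,"dx":0.0003,"dy":0.0003,"dz":0,"rx":0,"ry":0,"rz":0},{"gripper":0,"dx":0.0003,"dy":0.0003,"dz":0,"rx":0,"ry":0,"rz":-8},{"gripper":0,"dx":0.0003,"dy":0.0003,"dz":0,"rx":0,"ry":0,"rz":-16},{"gripper":0,"dx":0.0003,"dy":0.0003,"dz":0,"rx":0,"ry":0,"rz":-24},{"gripper":0,"dx":0.0003,"dy":0.0003,"dz":0,"rx":0,"ry":0,"rz":-32},{"gripper":0,"dx":0.0003,"dy":0.0003,"dz":0,"rx":0,"ry":0,"rz":-40}]'
python3 - <<'E'
from h import *
o=get_obs();print(o['t'],o['q'].round(3),o['eef_pos'].round(4),o['contact_force'],o['torque'])
E
```

```text
t: 8.3
eef_pos: [0.5331, -0.203, 0.1306]
tool_rot: [0.615, 0.349, 0.615, -0.349]
contact_force: [-0.1, -0.1, 0.1]
gripper_width: 0.997
8.3 [ 0.805  0.553 -0.722  1.876  0.464  0.886  0.394] [ 0.5331 -0.203   0.1306] [-0.07098193 -0.0501649   0.13358979] [ 0.05981148 -0.0466338   0.01925589]
```

```bash
python3 -m jog '[{"gripper":0,"dx":0,"dy":0,"dz":0,"rx":0,"ry":0,"rz":-8.5},{"gripper":0,"dx":0,"dy":0,"dz":0,"rx":0,"ry":0,"rz":-17},{"gripper":0,"dx":0,"dy":0,"dz":0,"rx":0,"ry":0,"rz":-25.5},{"gripper":0,"dx":0,"dy":0,"dz":0,"rx":0,"ry":0,"rz":-34},{"gripper":0,"dx":0,"dy":0,"dz":0,"rx":0,"ry":0,"rz":-42.5},{"gripper":0,"dx":0,"dy":0,"dz":0,"rx":0,"ry":0,"rz":-51},{"gripper":0,"dx":0,"dy":0,"dz":0,"rx":0,"ry":0,"rz":-59.5},{"gripper":0,"dx":0,"dy":0,"dz":0,"rx":0,"ry":0,"rz":-68},{"gripper":0,"dx":0,"dy":0,"dz":0,"rx":0,"ry":0,"rz":-76.5},{"gripper":0,"dx":0,"dy":0,"dz":0,"rx":0,"ry":0,"rz":-85}]'
python3 -m jog '[{"gripper":0,"dx":0,"dy":0,"dz":0,"rx":0,"ry":0,"rz":-8.5},{"gripper":0,"dx":0,"dy":0,"dz":0,"rx":0,"ry":0,"rz":-17},{"gripper":0,"dx":0,"dy":0,"dz":0,"rx":0,"ry":0,"rz":-25.5},{"gripper":0,"dx":0,"dy":0,"dz":0,"rx":0,"ry":0,"rz":-34},{"gripper":0,"dx":0,"dy":0,"dz":0,"rx":0,"ry":0,"rz":-42.5},{"gripper":0,"dx":0,"dy":0,"dz":0,"rx":0,"ry":0,"rz":-51},{"gripper":0,"dx":0,"dy":0,"dz":0,"rx":0,"ry":0,"rz":-59.5},{"gripper":0,"dx":0,"dy":0,"dz":0,"rx":0,"ry":0,"rz":-68},{"gripper":0,"dx":0,"dy":0,"dz":0,"rx":0,"ry":0,"rz":-76.5},{"gripper":0,"dx":0,"dy":0,"dz":0,"rx":0,"ry":0,"rz":-85}]'
python3 -m jog '[{"gripper":0,"dx":0,"dy":0,"dz":0,"rx":0,"ry":0,"rz":-8},{"gripper":0,"dx":0,"dy":0,"dz":0,"rx":0,"ry":0,"rz":-16},{"gripper":0,"dx":0,"dy":0,"dz":0,"rx":0,"ry":0,"rz":-24},{"gripper":0,"dx":0,"dy":0,"dz":0,"rx":0,"ry":0,"rz":-32},{"gripper":0,"dx":0,"dy":0,"dz":0,"rx":0,"ry":0,"rz":-38},{"gripper":0,"dx":0,"dy":0,"dz":0,"rx":0,"ry":0,"rz":-38}]'
python3 - <<'E'
from h import *
o=get_obs();print(o['t'],o['q'].round(3),o['eef_pos'].round(4),o['contact_force'],o['torque'])
E
```

```text
t: 9.3
eef_pos: [0.5332, -0.2029, 0.1306]
tool_rot: [0.218, 0.673, 0.218, -0.673]
contact_force: [0.5, -0.3, 0.0]
gripper_width: 1.0
t: 10.3
eef_pos: [0.5332, -0.2028, 0.1306]
tool_rot: [-0.294, 0.643, -0.294, -0.643]
contact_force: [-0.4, 0.7, -0.5]
gripper_width: 0.994
t: 10.9
eef_pos: [0.5332, -0.2027, 0.1305]
tool_rot: [-0.486, 0.514, -0.486, -0.514]
contact_force: [0.2, -0.2, -0.3]
gripper_width: 1.003
10.9 [ 0.151  0.451  0.132  1.922 -0.082  0.774 -2.758] [ 0.5332 -0.2027  0.1305] [ 0.23819873 -0.17919114 -0.2599496 ] [-0.02307818  0.02057907  0.00072818]
```

```bash
python3 -m jog '[{"gripper":0.2,"dx":-0.0007,"dy":-0.0011,"dz":0,"rx":0,"ry":0,"rz":0},{"gripper":0.3,"dx":-0.0007,"dy":-0.0011,"dz":0,"rx":0,"ry":0,"rz":0},{"gripper":1,"dx":-0.0007,"dy":-0.0011,"dz":0,"rx":0,"ry":0,"rz":0},{"gripper":1,"dx":-0.0007,"dy":-0.0011,"dz":0,"rx":0,"ry":0,"rz":0},{"gripper":1,"dx":-0.0007,"dy":-0.0011,"dz":0.0003,"rx":0,"ry":0,"rz":0},{"gripper":1,"dx":-0.0007,"dy":-0.0011,"dz":0.0005,"rx":0,"ry":0,"rz":0}]' 30
python3 -c "
from h import *
o=get_obs();print(o['t'],o['q'].round(3),o['eef_pos'].round(4),o['contact_force'],o['torque'])"
```

```text
t: 11.5
eef_pos: [0.5321, -0.2046, 0.1308]
tool_rot: [0.486, -0.514, 0.486, 0.514]
contact_force: [-0.7, 0.3, -0.6]
gripper_width: 0.65
11.5 [ 0.155  0.45   0.132  1.922 -0.082  0.774 -2.754] [ 0.5321 -0.2046  0.1308] [-0.72060939  0.27249492 -0.63231838] [-0.05492041 -0.04792992  0.04469785]
```

```bash
python3 -m jog '[{"gripper":1,"dx":0,"dy":0,"dz":0.0003,"rx":0,"ry":0,"rz":8},{"gripper":1,"dx":0,"dy":0,"dz":0.0006,"rx":0,"ry":0,"rz":16},{"gripper":1,"dx":0,"dy":0,"dz":0.0009,"rx":0,"ry":0,"rz":24},{"gripper":1,"dx":0,"dy":0,"dz":0.0011,"rx":0,"ry":0,"rz":32},{"gripper":1,"dx":0,"dy":0,"dz":0.0014,"rx":0,"ry":0,"rz":40}]'
python3 -m jog '[{"gripper":1,"dx":0,"dy":0,"dz":0.0003,"rx":0,"ry":0,"rz":8},{"gripper":1,"dx":0,"dy":0,"dz":0.0006,"rx":0,"ry":0,"rz":16},{"gripper":1,"dx":0,"dy":0,"dz":0.0008,"rx":0,"ry":0,"rz":24}]'
python3 -m jog '[{"gripper":1,"dx":0,"dy":0,"dz":0.0003,"rx":0,"ry":0,"rz":8},{"gripper":1,"dx":0,"dy":0,"dz":0.0006,"rx":0,"ry":0,"rz":16},{"gripper":1,"dx":0,"dy":0,"dz":0.0008,"rx":0,"ry":0,"rz":24}]'
```

```text
t: 12.0
eef_pos: [0.5316, -0.2049, 0.1321]
tool_rot: [0.279, -0.649, 0.279, 0.65]
contact_force: [-0.9, -0.5, -0.0]
gripper_width: 0.642
t: 12.3
eef_pos: [0.5317, -0.205, 0.1329]
tool_rot: [0.138, -0.693, 0.138, 0.694]
contact_force: [-1.0, 0.1, -0.2]
gripper_width: 0.646
t: 12.6
eef_pos: [0.5317, -0.2052, 0.1337]
tool_rot: [-0.009, -0.707, -0.009, 0.707]
contact_force: [-0.2, -0.9, -0.6]
gripper_width: 0.643
```

```bash
python3 -m jog '[{"gripper":1,"dx":0,"dy":0,"dz":0.0004,"rx":0,"ry":0,"rz":8},{"gripper":1,"dx":0,"dy":0,"dz":0.0008,"rx":0,"ry":0,"rz":16}]'
python3 -m jog '[{"gripper":1,"dx":0,"dy":0,"dz":0.0004,"rx":0,"ry":0,"rz":8},{"gripper":1,"dx":0,"dy":0,"dz":0.0008,"rx":0,"ry":0,"rz":16}]'
```

```text
t: 12.8
eef_pos: [0.5317, -0.2054, 0.1343]
tool_rot: [-0.107, -0.699, -0.107, 0.699]
contact_force: [-0.3, -1.8, -3.0]
gripper_width: 0.647
t: 13.0
eef_pos: [0.5319, -0.2055, 0.135]
tool_rot: [-0.204, -0.677, -0.203, 0.677]
contact_force: [1.5, -2.9, -5.0]
gripper_width: 0.65
```

```bash
python3 -m jog '[{"gripper":1,"dx":0,"dy":-0.0002,"dz":0.0002,"rx":0,"ry":0,"rz":8},{"gripper":1,"dx":0,"dy":-0.0003,"dz":0.0005,"rx":0,"ry":0,"rz":16}]'
python3 -m jog '[{"gripper":1,"dx":0,"dy":0,"dz":0.0003,"rx":0,"ry":0,"rz":8},{"gripper":1,"dx":0,"dy":0,"dz":0.0005,"rx":0,"ry":0,"rz":16}]'
```

```text
t: 13.2
eef_pos: [0.5323, -0.2057, 0.1357]
tool_rot: [0.296, 0.642, 0.295, -0.642]
contact_force: [1.8, -0.8, 2.0]
gripper_width: 0.645
t: 13.4
eef_pos: [0.5324, -0.2053, 0.1368]
tool_rot: [0.383, 0.595, 0.382, -0.595]
contact_force: [-0.6, -0.8, 2.8]
gripper_width: 0.649
```

Thread has run out: the pull went from -5 to +2 N. Lift level to the ledge.

```bash
python3 -m jog '[{"gripper":1,"dx":0,"dy":0,"dz":0.001,"rx":0,"ry":0,"rz":0},{"gripper":1,"dx":0,"dy":0,"dz":0.002,"rx":0,"ry":0,"rz":0},{"gripper":1,"dx":0,"dy":0,"dz":0.002,"rx":0,"ry":0,"rz":0}]'
python3 -m jog '[{"gripper":1,"dx":0,"dy":0,"dz":0.0005,"rx":0,"ry":0,"rz":0},{"gripper":1,"dx":0,"dy":0,"dz":0.001,"rx":0,"ry":0,"rz":0},{"gripper":1,"dx":0,"dy":0,"dz":0.001,"rx":0,"ry":0,"rz":0}]'
python3 -m jog '[{"gripper":1,"dx":0,"dy":0,"dz":0.0005,"rx":0,"ry":0,"rz":0},{"gripper":1,"dx":0,"dy":0,"dz":0.0005,"rx":0,"ry":0,"rz":0}]'
```

```text
t: 13.7
eef_pos: [0.5324, -0.2052, 0.1388]
tool_rot: [0.38, 0.596, 0.38, -0.596]
contact_force: [-0.2, -1.1, 2.5]
gripper_width: 0.648
t: 14.0
eef_pos: [0.5324, -0.2049, 0.1397]
tool_rot: [0.381, 0.596, 0.381, -0.596]
contact_force: [0.7, -1.8, 1.7]
gripper_width: 0.651
t: 14.2
eef_pos: [0.5323, -0.2049, 0.1399]
tool_rot: [0.381, 0.596, 0.381, -0.596]
contact_force: [1.0, -2.0, -0.1]
gripper_width: 0.649
```

```bash
cat > ok.py <<'E'
import sys
from station import get_obs
o=get_obs(); f=o["contact_force"]; print(o["eef_pos"].round(4),f.round(1),o["torque"].round(2),o["q"][6].round(2))
sys.exit(0 if -9<f[2]<-1.8 and abs(o["torque"][2])<0.6 else 1)
E
python3 -m jog '[{"gripper":1,"dx":0,"dy":0,"dz":0.0004,"rx":0,"ry":0,"rz":0},{"gripper":1,"dx":0,"dy":-0.0002,"dz":0.0005,"rx":0,"ry":0,"rz":0}]' >/dev/null; python3 ok.py &&
python3 -m jog '[{"gripper":1,"dx":0,"dy":0,"dz":0,"rx":0,"ry":0,"rz":4},{"gripper":1,"dx":0,"dy":0,"dz":0,"rx":0,"ry":0,"rz":8}]' >/dev/null; python3 ok.py && 
python3 -m jog '[{"gripper":1,"dx":0,"dy":0,"dz":0,"rx":0,"ry":0,"rz":4},{"gripper":1,"dx":0,"dy":0,"dz":0,"rx":0,"ry":0,"rz":8}]' >/dev/null; python3 ok.py
```

```text
[ 0.5322 -0.2048  0.1402] [ 3.2 -1.5 -4.6] [-0.31 -0.73 -0.01] -0.44
[ 0.5314 -0.2046  0.14  ] [-1.1 -0.9 -1.2] [-0.16 -0.11 -0.07] -0.31
[ 0.5314 -0.2046  0.14  ] [-1.1 -0.9 -1.2] [-0.16 -0.11 -0.07] -0.31
```

```bash
python3 -m jog '[{"gripper":1,"dx":0,"dy":0,"dz":0.0004,"rx":0,"ry":0,"rz":0},{"gripper":1,"dx":0,"dy":0,"dz":0.0005,"rx":0,"ry":0,"rz":0}]' >/dev/null; python3 ok.py &&
python3 -m jog '[{"gripper":1,"dx":0,"dy":0,"dz":0,"rx":0,"ry":0,"rz":4},{"gripper":1,"dx":0,"dy":0,"dz":0,"rx":0,"ry":0,"rz":8}]' >/dev/null && python3 ok.py && 
python3 -m jog '[{"gripper":1,"dx":0,"dy":0,"dz":0,"rx":0,"ry":0,"rz":4},{"gripper":1,"dx":0,"dy":0,"dz":0,"rx":0,"ry":0,"rz":8}]' >/dev/null && python3 ok.py
```

```text
[ 0.5313 -0.2045  0.1403] [ 0.6  1.1 -5.8] [ 0.03 -0.17  0.05] -0.32
[ 0.5314 -0.205   0.1403] [ 1.7 -1.2 -6.9] [-0.29 -0.29 -0.17] -0.19
[ 0.5314 -0.2051  0.1404] [ 0.7 -1.  -5. ] [-0.26 -0.19 -0.09] -0.07
```

```bash
python3 -m jog '[{"gripper":1,"dx":0,"dy":0,"dz":0,"rx":0,"ry":0,"rz":4},{"gripper":1,"dx":0,"dy":0,"dz":0,"rx":0,"ry":0,"rz":8}]' >/dev/null && python3 ok.py && 
python3 -m jog '[{"gripper":1,"dx":0,"dy":0,"dz":0,"rx":0,"ry":0,"rz":4},{"gripper":1,"dx":0,"dy":0,"dz":0,"rx":0,"ry":0,"rz":8}]' >/dev/null && python3 ok.py && 
python3 -m jog '[{"gripper":1,"dx":0,"dy":0,"dz":0,"rx":0,"ry":0,"rz":4},{"gripper":1,"dx":0,"dy":0,"dz":0,"rx":0,"ry":0,"rz":8}]' >/dev/null && python3 ok.py &&
python3 -m jog '[{"gripper":1,"dx":0,"dy":0,"dz":0,"rx":0,"ry":0,"rz":4},{"gripper":1,"dx":0,"dy":0,"dz":0,"rx":0,"ry":0,"rz":8}]' >/dev/null && python3 ok.py && 
python3 -m jog '[{"gripper":1,"dx":0,"dy":0,"dz":0,"rx":0,"ry":0,"rz":4},{"gripper":1,"dx":0,"dy":0,"dz":0,"rx":0,"ry":0,"rz":8}]' >/dev/null && python3 ok.py
```

```text
[ 0.5316 -0.2052  0.1404] [ 2.  -0.9 -6.3] [-0.3  -0.38 -0.15] 0.05
[ 0.5315 -0.2052  0.1404] [ 0.2 -1.7 -3.8] [-0.14 -0.17 -0.06] 0.18
[ 0.5316 -0.2051  0.1403] [ 2.  -1.6 -6.4] [-0.23 -0.4  -0.12] 0.3
[ 0.5314 -0.2052  0.1404] [-1.1 -1.5 -3.1] [-0.14  0.28 -0.08] 0.42
[ 0.5318 -0.2052  0.1411] [-0.6  0.   0.6] [-0.12  0.06  0.02] 0.54
```

Pull vanished (Fz +0.6, TCP up 0.7 mm). I stop turning and lift straight.

```bash
python3 -m jog '[{"gripper":1,"dx":0,"dy":0,"dz":0.0007,"rx":0,"ry":0,"rz":0},{"gripper":1,"dx":0,"dy":0,"dz":0.0015,"rx":0,"ry":0,"rz":0},{"gripper":1,"dx":0,"dy":0,"dz":0.0022,"rx":0,"ry":0,"rz":0}]' >/dev/null; python3 ok.py
```

```text
[ 0.532  -0.205   0.1435] [-1.1 -0.9  2.4] [-0.04  0.2   0.02] 0.54
```

```bash
python3 -m jog '[{"gripper":1,"dx":0,"dy":0,"dz":0.002,"rx":0,"ry":0,"rz":0},{"gripper":1,"dx":0,"dy":0,"dz":0.004,"rx":0,"ry":0,"rz":0},{"gripper":1,"dx":0,"dy":0,"dz":0.007,"rx":0,"ry":0,"rz":0},{"gripper":1,"dx":0,"dy":0,"dz":0.011,"rx":0,"ry":0,"rz":0},{"gripper":1,"dx":0,"dy":0,"dz":0.016,"rx":0,"ry":0,"rz":0},{"gripper":1,"dx":0,"dy":0,"dz":0.024,"rx":0,"ry":0,"rz":0},{"gripper":1,"dx":0,"dy":0,"dz":0.036,"rx":0,"ry":0,"rz":0},{"gripper":1,"dx":0,"dy":0,"dz":0.05,"rx":0,"ry":0,"rz":0},{"gripper":1,"dx":0,"dy":0,"dz":0.066,"rx":0,"ry":0,"rz":0},{"gripper":1,"dx":0,"dy":0,"dz":0.08,"rx":0,"ry":0,"rz":0}]'
python3 - <<'E'
from h import *
o=get_obs();print(o['t'],o['q'].round(3),o['eef_pos'].round(4),o['contact_force'].round(1),o['torque'].round(2))
c=read_camera("scene");cv2.imwrite("pics/s3.png",cv2.resize(c["pixels"][20:250,100:420],None,fx=2.4,fy=2.4))
E
```

```text
t: 17.5
eef_pos: [0.5326, -0.205, 0.2252]
tool_rot: [0.639, 0.303, 0.638, -0.303]
contact_force: [0.5, 0.0, -1.2]
gripper_width: 0.644
17.5 [ 0.885  0.449 -0.813  1.795  0.371  1.056  0.62 ] [ 0.5326 -0.205   0.2252] [ 0.5  0.  -1.2] [ 0.01 -0.02 -0.01]
```

View pics/s3.png

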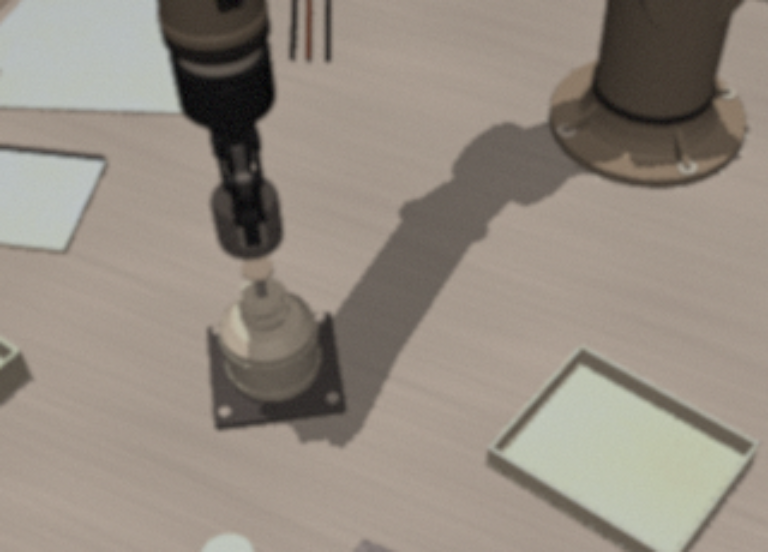

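The cap is off and held upright at (247,215), with the disc below at (255,268). The wrist feels only the cap's weight. Carry it to the tray.

```bash
python3 -m jog '[{"gripper":1,"dx":-0.002,"dy":0.012,"dz":0.005,"rx":0,"ry":0,"rz":0},{"gripper":1,"dx":-0.005,"dy":0.036,"dz":0.005,"rx":0,"ry":0,"rz":0},{"gripper":1,"dx":-0.01,"dy":0.074,"dz":0.005,"rx":0,"ry":0,"rz":0},{"gripper":1,"dx":-0.016,"dy":0.117,"dz":0.005,"rx":0,"ry":0,"rz":0},{"gripper":1,"dx":-0.022,"dy":0.161,"dz":0,"rx":0,"ry":0,"rz":0},{"gripper":1,"dx":-0.028,"dy":0.205,"dz":-0.01,"rx":0,"ry":0,"rz":0},{"gripper":1,"dx":-0.034,"dy":0.25,"dz":-0.02,"rx":0,"ry":0,"rz":0},{"gripper":1,"dx":-0.04,"dy":0.295,"dz":-0.04,"rx":0,"ry":0,"rz":0},{"gripper":1,"dx":-0.045,"dy":0.333,"dz":-0.06,"rx":0,"ry":0,"rz":0},{"gripper":1,"dx":-0.048,"dy":0.354,"dz":-0.08,"rx":0,"ry":0,"rz":0}]'
python3 -m jog '[{"gripper":1,"dx":0,"dy":0,"dz":-0.025,"rx":0,"ry":0,"rz":0},{"gripper":1,"dx":0,"dy":0,"dz":-0.05,"rx":0,"ry":0,"rz":0},{"gripper":1,"dx":0,"dy":0,"dz":-0.07,"rx":0,"ry":0,"rz":0},{"gripper":1,"dx":0,"dy":0,"dz":-0.08,"rx":0,"ry":0,"rz":0},{"gripper":1,"dx":0,"dy":0,"dz":-0.08,"rx":0,"ry":0,"rz":0}]'
python3 - <<'E'
from h import *
o=get_obs();print(o['t'],o['q'].round(3),o['eef_pos'].round(4),o['contact_force'].round(1),o['torque'].round(2))
c=read_camera("scene");cv2.imwrite("pics/s4.png",cv2.resize(c["pixels"][100:280,260:480],None,fx=3,fy=3))
E
```

```text
t: 18.55
eef_pos: [0.4823, 0.1534, 0.1428]
tool_rot: [0.639, 0.302, 0.64, -0.301]
contact_force: [-0.4, -1.1, -1.1]
gripper_width: 0.648
t: 19.05
eef_pos: [0.4828, 0.1491, 0.0622]
tool_rot: [0.638, 0.303, 0.64, -0.304]
contact_force: [-0.1, 0.4, -0.3]
gripper_width: 0.648
19.05 [ 0.177  0.594 -0.754  2.058  0.613  0.727 -0.285] [0.4828 0.1491 0.0622] [-0.1  0.4 -0.3] [-0.02 -0.02  0.02]
```

View pics/s4.png

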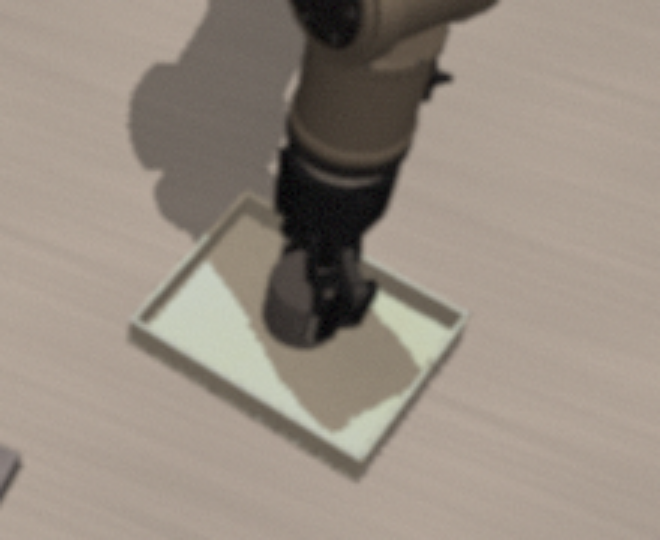

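The cap hangs upright at (300,300), well inside the tray walls. Lower it and feel for the floor.

```bash
python3 -m jog '[{"gripper":1,"dx":0,"dy":0,"dz":-0.007,"rx":0,"ry":0,"rz":0},{"gripper":1,"dx":0,"dy":0,"dz":-0.014,"rx":0,"ry":0,"rz":0},{"gripper":1,"dx":0,"dy":0,"dz":-0.018,"rx":0,"ry":0,"rz":0},{"gripper":1,"dx":0,"dy":0,"dz":-0.019,"rx":0,"ry":0,"rz":0},{"gripper":1,"dx":0,"dy":0,"dz":-0.019,"rx":0,"ry":0,"rz":0}]'
cat > up.py <<'E'
import sys
from station import get_obs
o=get_obs();f=o["contact_force"];print(o["eef_pos"].round(4),f.round(1));sys.exit(0 if f[2]<1.5 else 1)
E
python3 up.py && python3 -m jog '[{"gripper":1,"dx":0,"dy":0,"dz":-0.0005,"rx":0,"ry":0,"rz":0},{"gripper":1,"dx":0,"dy":0,"dz":-0.001,"rx":0,"ry":0,"rz":0}]' >/dev/null && python3 up.py && python3 -m jog '[{"gripper":1,"dx":0,"dy":0,"dz":-0.0005,"rx":0,"ry":0,"rz":0},{"gripper":1,"dx":0,"dy":0,"dz":-0.001,"rx":0,"ry":0,"rz":0}]' >/dev/null && python3 up.py && python3 -m jog '[{"gripper":1,"dx":0,"dy":0,"dz":-0.0005,"rx":0,"ry":0,"rz":0},{"gripper":1,"dx":0,"dy":0,"dz":-0.0007,"rx":0,"ry":0,"rz":0}]' >/dev/null && python3 up.py && python3 -m jog '[{"gripper":1,"dx":0,"dy":0,"dz":-0.0005,"rx":0,"ry":0,"rz":0},{"gripper":1,"dx":0,"dy":0,"dz":-0.0007,"rx":0,"ry":0,"rz":0}]' >/dev/null && python3 up.py
```

```text
t: 19.6
eef_pos: [0.4841, 0.149, 0.0441]
tool_rot: [0.639, 0.303, 0.639, -0.303]
contact_force: [-0.6, 0.4, -1.4]
gripper_width: 0.644
[0.4841 0.149  0.0441] [-0.6  0.4 -1.4]
[0.4843 0.1491 0.0434] [-0.1  0.4 -0. ]
[0.4842 0.149  0.0422] [-0.1  0.2 -0.8]
[0.4841 0.149  0.0415] [-0.3 -0.  -1. ]
[0.4841 0.149  0.0408] [-0.6  0.1 -0.5]
```

```bash
python3 up.py && python3 -m jog '[{"gripper":1,"dx":0,"dy":0,"dz":-0.0003,"rx":0,"ry":0,"rz":0},{"gripper":1,"dx":0,"dy":0,"dz":-0.0006,"rx":0,"ry":0,"rz":0}]' >/dev/null && python3 up.py && python3 -m jog '[{"gripper":1,"dx":0,"dy":0,"dz":-0.0003,"rx":0,"ry":0,"rz":0},{"gripper":1,"dx":0,"dy":0,"dz":-0.0006,"rx":0,"ry":0,"rz":0}]' >/dev/null && python3 up.py && python3 -m jog '[{"gripper":1,"dx":0,"dy":0,"dz":-0.0003,"rx":0,"ry":0,"rz":0},{"gripper":1,"dx":0,"dy":0,"dz":-0.0006,"rx":0,"ry":0,"rz":0}]' >/dev/null && python3 up.py && python3 -m jog '[{"gripper":1,"dx":0,"dy":0,"dz":-0.0003,"rx":0,"ry":0,"rz":0},{"gripper":1,"dx":0,"dy":0,"dz":-0.0006,"rx":0,"ry":0,"rz":0}]' >/dev/null && python3 up.py
```

```text
[0.4841 0.149  0.0408] [-0.6  0.1 -0.5]
[0.4842 0.149  0.0402] [-0.3  0.7 -1.9]
[0.4841 0.149  0.0396] [ 0.8  0.1 -1.8]
[0.4841 0.1491 0.0394] [-3.  -1.7  9.2]
```

Floor contact at 9 N. I ease off slightly, open, and rise.

```bash
python3 -m jog '[{"gripper":1,"dx":0,"dy":0,"dz":0.0003,"rx":0,"ry":0,"rz":0},{"gripper":0.32,"dx":0,"dy":0,"dz":0.0003,"rx":0,"ry":0,"rz":0},{"gripper":0.25,"dx":0,"dy":0,"dz":0.0003,"rx":0,"ry":0,"rz":0},{"gripper":0,"dx":0,"dy":0,"dz":0.0003,"rx":0,"ry":0,"rz":0},{"gripper":0,"dx":0,"dy":0,"dz":0.0003,"rx":0,"ry":0,"rz":0},{"gripper":0,"dx":0,"dy":0,"dz":0.0003,"rx":0,"ry":0,"rz":0}]'
python3 -m jog '[{"gripper":0,"dx":0,"dy":0,"dz":0.01,"rx":0,"ry":0,"rz":0},{"gripper":0,"dx":0,"dy":0,"dz":0.03,"rx":0,"ry":0,"rz":0},{"gripper":0,"dx":0,"dy":0,"dz":0.07,"rx":0,"ry":0,"rz":0},{"gripper":0,"dx":0,"dy":0,"dz":0.11,"rx":0,"ry":0,"rz":0},{"gripper":0,"dx":0,"dy":0,"dz":0.15,"rx":0,"ry":0,"rz":0},{"gripper":0,"dx":0,"dy":0,"dz":0.18,"rx":0,"ry":0,"rz":0},{"gripper":0,"dx":0,"dy":0,"dz":0.2,"rx":0,"ry":0,"rz":0},{"gripper":0,"dx":0,"dy":0,"dz":0.2,"rx":0,"ry":0,"rz":0}]'
python3 - <<'E'
from h import *
c=read_camera("scene");cv2.imwrite("pics/s5.png",c["pixels"])
P=world(c,np.ones((420,560),bool))
S=P[(np.hypot(P[:,0]-.484,P[:,1]-.149)<.06)&(P[:,2]>.04)&(P[:,2]<.07)]
print(cv2.minEnclosingCircle(S[:,:2].astype(np.float32)),np.percentile(S[:,2],[50,95,99]))
d=cut_out("scene","tray")[0]; T=world(c,d["mask"]); T=T[(T[:,2]>.022)&(T[:,2]<.036)]
print(cv2.minAreaRect(T[:,:2].astype(np.float32)))
E
```

```text
t: 21.6
eef_pos: [0.4842, 0.149, 0.0393]
tool_rot: [0.639, 0.303, 0.639, -0.303]
contact_force: [-0.2, 0.1, 0.6]
gripper_width: 1.003
t: 22.4
eef_pos: [0.4855, 0.15, 0.2427]
tool_rot: [0.64, 0.305, 0.637, -0.302]
contact_force: [0.3, 0.5, 0.1]
gripper_width: 1.001
((0.4868656396865845, 0.15011140704154968), 0.0294435303658247) [0.05084187 0.05414379 0.05510427]
((0.48491084575653076, 0.14881300926208496), (0.20164069533348083, 0.16389361023902893), 78.75847625732422)
```

View pics/s5.png

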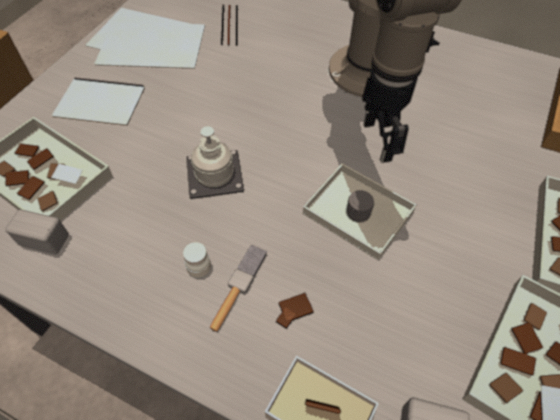

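The cap stands upright at the centre of the tray (360,206), with its top at 0.053 m (4 mm floor plus 49 mm). The tray, jar (196,260), brush (238,288) and sherd (296,308) have not moved.

```bash
python3 -c "
from station import *
print(hand_in())"
```

```text
the job is handed in; nothing more can be done
None
```

The cap is off the canister and standing upright on the floor of the empty white tray. I released it, backed the gripper away and handed the job in about 22 s into the run.

- **Unscrewing:** I turned the cap anticlockwise in two grips of about 30 N. The thread ran out after roughly 1.04 to 1.07 turns. I found the ledge slot with a light pull, stopped turning when the pull vanished, and lifted straight up.
- **Forces:** Up-and-down load on the cap, read at the end of each move, was at most about 7 N. Sideways load was at most about 6.4 N.
- **Set-down:** The cap met the tray floor a little firmly, at about 9 N. I eased off before opening the gripper.
- **Last checks:** The cap's top measured about 53 mm above the table, which matches standing flat on the 4 mm floor. It is centred in the tray to about 2 mm. The tray measured within about 1 mm of where it started. In the picture the jar, brush and sherd look untouched, but I did not measure them again.
- **Failed or disagreed:** My first two move commands were refused because the rows lacked some keys, and nothing moved. The pull check at the ledge stopped once too early. A small extra pull showed the cap was still held there, so I carried on.

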